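# Dry-cramp a half-lapped panel on the wedge board

## Robot

A 6-joint arm with a two-finger parallel gripper is mounted at the origin on a cart in front of the work surface, level with it; the furniture and walls round the work are solid. World frame = base frame: x ahead of the robot, y to its left, z up, the work surface at z = 0. Lengths are in m, angles in degrees, forces in N, time in s.
With the tool pointing down it reaches from about 0.4 to 0.825 m from the base axis. Payload 7 kg.
Tool frame: the origin (TCP) lies on the centre line of the jaws, within the pads' length; the fingertips stand 22 mm ahead of it and the grasp point (between the pads) lies 3 mm ahead of it; z points along the fingers, y is the line along which they close (so a half turn about z gives the same grasp; the last joint's range is limited). The gripper opens to 88 mm and grips with 3 to 60 N. Pads are 19 mm wide; open, the fingers measure 130 mm over their backs; the gripper's body (78 mm by 193 mm) begins 47 mm behind the grasp point.
Start: joints at [-58.722, 20.546, 0.682, 0, -70.136, -16.507], TCP at [0.172, -0.653, 0.249] pointing down, gripper open.
Joint ranges: [-176.03, 176.03], [-82.01, 121.73], [-58.28, 71.71], [-173.87, 95.51], [-174.79, -0.11], [-173.66, 173.66]. Speed limits (degrees/s): [136.94, 136.94, 172.46, 180, 180, 180].

## Interface

Orientations are given as [roll, pitch, yaw] about the fixed x, y, z axes, in that order (R = Rz(yaw) Ry(pitch) Rx(roll)).
In Python, from plant import get_state, cams, r gives the robot as it stands.
- The arm moves only by the tool apply_moves, never from a script. Its argument "targets" is a list of rows, each an object with "dp": the shift along the world's x, y, z in m, a list of three; "yaw": the turn about the world's z in degrees. In form: [{"dp": [x, y, z], "yaw": yaw}, ...]. A call has 1 to 20 rows; each row is the pose to reach, as a shift and turn from the pose commanded when the call began; what a row does not reach only later rows make up. A row lasts 1/12 s, in which the tool goes at most 41.7 mm and 7.16 degrees, less where a joint would pass 70% of its speed; a pose out of reach is approached as far as the arm can. A call with a gripper value outside its range is refused whole. "grip" is the gripper command: -1 is fully open, 1 is shut, values between are in proportion, set as the call begins (left out, the last holds). The fingers move at their own pace and stop on an object; "squeeze" is the grip in N (left out, the last holds). Time passes only in rows, so rows that repeat a pose let the fingers close. It gives the time, the measured TCP pose, the force, the opening and the grip force at its end, in the units of the state.
- get_state(): the state, without advancing time (a new reading comes with each control period).
- cams.capture(name): name is "scene" or "top" or "wrist"; returns a dict with "image" (420x560x3 uint8, red, green, blue), "range_z" (420x560 float32, m along the optical axis (not along the pixel's ray), 0 where there is no reading), "fx", "fy", "cx", "cy" (pixels), "R" (3x3) and "t" (3): a world point X has camera coordinates R X + t; the wrist camera has in their place "T_tool_cam" (4x4, takes a point from camera to tool coordinates, whose origin is the TCP and whose axes are the flange's). Camera axes: x right, y down, z forward; pixel columns grow to the right and rows downward; lengths in m; the calibration is good to about 2 mm. A picture is of the moment at which its call begins: read the wrist's pose just before it.
- r.close_job(): hands the job in; it is judged then, once.
The state is a dict: "time_s": time; "joints": joint angles; "qd": joint speeds; "joint_torque": joint torques, N m; "tcp_pos": TCP position; "eef_rot": TCP orientation; "contact_force": force on the tool from outside, world axes, zero at the start; "moment": the same for the moment, N m; "gripper_width": finger opening in m; "gripper_force": force on a finger pad.
Only numpy, scipy, OpenCV 4.12 (cv2) and the standard library are available. Lean on these libraries where they do the work, as an engineer would, in place of code of your own. Each camera call takes 0.05 s, during which the arm holds its last target. There are 200 camera calls.

## Task

Dry-cramp the two half-lapped boards lying loose on the wedge board: slide the wooden wedge, narrow end first and straight side to the boards, into the wide end of the tapering gap between boards and sloping cleat, push it in until it is tight and has closed the joint and driven the far board up to the fence, and leave it there. Then lay the 90 mm offcut block across the joint, half of it on each board, let go of it and press down firmly with the fingertips on the middle of its top to keep the joint flush; finish while still pressing. Leave the glue bottle and the other offcuts alone.

Things in the scene. Friction and masses are not known exactly. Their poses are not given: they have to be found in the camera images.
- wedge_board: Cramping board fixed to the bench, 228 x 226 mm: plywood bed 12 mm thick with wooden strips 14 mm high on it. Origin on the bench under it; at zero yaw its x points away from the robot, y left. Far side: fence. Left: end stop, face at y = 80 mm (x -30 to 85). Near side: sloping cleat. The two boards lie between. On the right bed and fence end at y = -120 mm, the cleat at -80.
- fence_face (a point): Foot of the fence's inner face, at (85, 5, 12) mm in the wedge board's frame; the face runs along the wedge board's y. Site axes are the wedge board's.
- cleat_mouth (a point): Right end of the sloping cleat's face, at bed height, (-70, -80, 12) mm in the wedge board's frame: the wide mouth of the gap, 25 to 32 mm between cleat and near board at the start. From here the face runs to (-44, 100) mm, 1 in 7: going in (+y), a wedge moves 1 mm to the fence per 7 mm. The far end of the gap is only 2 to 10 mm wide.
- tight_nose (a point): Point on the bed, (-35, 40, 12) mm in the wedge board's frame, where the wedge_nose point comes to lie when joint and fence are closed and the wedge is tight; the closed boards' near edge lies at this x.
- joint_middle (a point): Middle of the closed joint line on the boards' top, (25, 5, 28) mm in the wedge board's frame; the joint runs along the wedge board's y. At the start it lies 2 to 5 mm off, open.
- far_board: Wooden board next to the fence, loose on the bed: top face 60 mm (its x) by 150 mm (its y), 16 mm thick, 0.1 kg. Origin: underside, below the middle of the top face. A lower lip, 7.5 mm thick, reaches 8 mm under the near board. Tight to the fence its origin is at x = 55 mm, y about 5 mm, in the wedge board's frame; it starts 2 to 5 mm short of that.
- near_board: Wooden board between far board and gap, loose on the bed: top face 60 x 150 mm, 16 mm thick, 0.09 kg, underside cut back to lap over the far board's lip. Origin and axes as the far board. Closed, its origin is 60 mm from the far board's (x = -5 mm in the wedge board's frame); the joint starts 2 to 4 mm open.
- wedge: Loose wooden wedge lying flat, 180 long, 30 high, 0.11 kg. Origin: underside, mid-length. y points to the nose (y = 90 mm, 18 mm wide, x -2 to 16). Straight side: x = 16 mm. The other side slopes 1 in 7 to x = -20.6 at y = -40, where a parallel head begins, ending at y = -90. In the gap its axes are the wedge board's. Pushing it home takes 5 to 12 N; friction keeps it.
- wedge_nose (a point): Point on the wedge's underside at the nose end of its straight side, (16, 90, 0) mm in the wedge's frame.
- wedge_head (a point): Centre of the wedge's parallel head, (-2.3, -65, 15) mm in the wedge's frame: the place to grip it. The head is 36.6 mm wide (along the wedge's x), 50 mm long, 30 mm high; it stays to the right of the cleat; when tight it ends 20 mm beyond the bed.
- block: Offcut block of light wood, 55 mm (its x) by 90 mm (its y) by 34 mm high, about 0.09 kg, loose on the bench. Origin: centre of the underside. Laid on the boards its top is 62 mm above the bench; pressed there with some 6 to 20 N it bears well on both boards. The other offcuts on the bench are 40 x 50 x 20 and 50 x 120 x 30 mm.
- glue_bottle: Bystander: glue bottle, standing, about 56 x 62 x 186 mm. Origin: centre of its underside.
- small_offcut: Bystander: offcut 40 x 50 x 20 mm. Origin: centre of its underside.
- long_offcut: Bystander: offcut 50 x 120 x 30 mm. Origin: centre of its underside.
Mind the look-alikes: they are no part of the job. What is shaped like the block but blue or purple is not meant.

How it is judged:
By the outcome, as a careful person would: the job done as asked, in the order asked, and still so for the second after the job is handed in, while the arm keeps its last pose, push and grip.
It also fails if it takes over 72 s, if anything falls off the work surface, if the arm or the gripper's body presses on something with over 40 N, if the wrist force passes 120 N, or if a joint passes its speed limit or range.

## Working session

There is one attempt and no reset: what is moved stays moved. The work goes in short steps, Python scripts to look and compute and a tool call to move; the robot and the scene stay as the last step left them, time stands still between calls to the robot, and variables do not carry over. Pictures are saved under pics/ and viewed, at most 10 in all, crops included, and the job is handed in when it is done.

Besides the shell and the picture viewer there is one more tool, called after ">>>" by a JSON object that holds its "op" and its "data", one argument or row to a line. apply_moves: Moves the arm, as the interface text tells. Its arguments: {"type":"object","properties":{"targets":{"type":"array","items":{"type":"object","properties":{"dp":{"type":"array","items":{"type":"number"}},"yaw":{"type":"number"}}}},"grip":{"type":"number"},"squeeze":{"type":"number"}},"required":["targets"]}

```bash
mkdir -p pics; ls
cat > h.py <<'E'
import numpy as np, cv2
from plant import get_state, cams, r
def cap(n,f=None):
    s=get_state(); c=cams.capture(n)
    if f: cv2.imwrite('pics/'+f,cv2.cvtColor(c['image'],cv2.COLOR_RGB2BGR))
    return s,c
def pts(c):
    z=c['range_z']; v,u=np.mgrid[:z.shape[0],:z.shape[1]]
    P=np.stack([(u-c['cx'])/c['fx']*z,(v-c['cy'])/c['fy']*z,z],-1)
    W=(P-c['t'])@c['R']; W[z==0]=np.nan
    return W
E
python3 - <<'E'
from h import *
s,c=cap('top','top.png'); np.savez('top.npz',**c)
s,d=cap('scene','scene.png'); np.savez('scene.npz',**d)
print(s)
print(c['fx'],c['R'],c['t'])
E
```

```text
pics
{'time_s': 0.05, 'joints': array([-5.87231995e+01,  2.05898162e+01,  6.34208725e-01, -1.89802150e-02,
       -7.01362912e+01, -1.65066459e+01]), 'qd': array([-0.0586686 , -0.03945964,  0.225058  ,  0.05617802,  0.08759259,
        0.08746214]), 'joint_torque': array([-2.05622906e-03, -5.84671712e+01,  2.94061857e+01,  7.02610776e+00,
        1.02749691e-02, -3.66119525e-05]), 'tcp_pos': array([ 0.17193893, -0.65226792,  0.24764783]), 'eef_rot': array([ 1.79906819e+02, -9.00581111e-03, -1.65236302e+02]), 'contact_force': array([ 0.53182165, -0.86448637, -0.0674362 ]), 'moment': array([ 0.02282716, -0.01288285, -0.00305527]), 'gripper_force': 0.0, 'gripper_width': 0.08789284949337813}
499.46969232827234 [[-0.00712197 -0.99994635 -0.00752191]
 [-0.98225436  0.00840539 -0.18736523]
 [ 0.1874184   0.00605402 -0.98226152]] [0.05277849 0.53315535 1.58315638]
```

View pics/top.png

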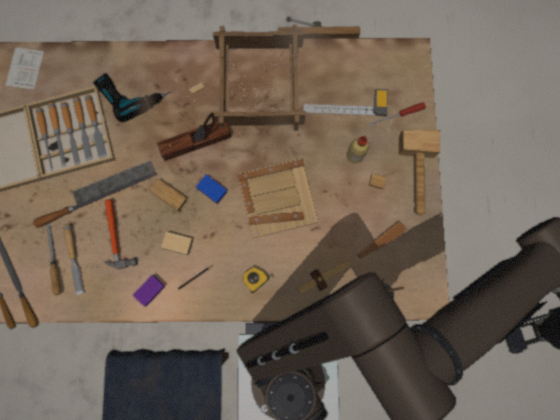

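View pics/scene.png

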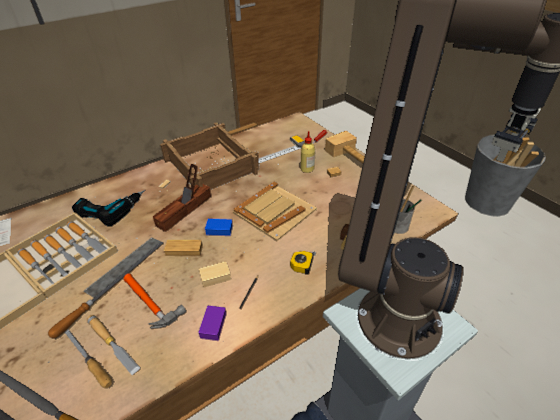

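The top view shows the wedge board at (278,198), and the likely wedge at (382,240) in shadow. Block candidates are pale (177,243), blue (211,188), purple (149,290), brown (168,194) and small (377,181). The pale one at (177,243) is light wood of about the right size, while the brown one looks like the long offcut. I'll measure them and take one enlarged crop.

Run:
```python
from h import *
c=dict(np.load('top.npz')); W=pts(c); Z=W[...,2]
print('table z',np.nanmedian(Z[250:280,180:230]))
def rep(n,u0,u1,v0,v1,lo,hi):
    m=np.zeros(Z.shape,np.uint8); m[v0:v1,u0:u1]=((Z>lo)&(Z<hi))[v0:v1,u0:u1]
    k,l,st,_=cv2.connectedComponentsWithStats(m)
    if k<2: print(n,'none');return
    i=1+np.argmax(st[1:,4]); P=W[l==i]
    (cx,cy),(w,h),a=cv2.minAreaRect((P[:,:2]*1000).astype(np.float32))
    print(n,st[i],'c',round(cx),round(cy),'size',round(w),round(h),'ang',round(a,1),'z',np.round(np.nanmedian(P[:,2])*1000,1))
rep('pale',155,200,225,262,.015,.06)
rep('brown',145,192,172,215,.012,.06)
rep('small',365,392,170,192,.01,.06)
rep('wedge',352,412,215,262,.012,.06)
rep('blue',190,232,170,206,.012,.06)
rep('bottle',340,375,130,165,.03,.25)
rep('wb',235,322,155,240,.006,.06)
rep('strips',235,322,155,240,.0215,.06)
im=cv2.cvtColor(c['image'],cv2.COLOR_RGB2BGR)
a=cv2.resize(im[150:260,140:240],None,fx=4,fy=4,interpolation=2); b=cv2.resize(im[150:260,335:420],None,fx=4,fy=4,interpolation=2)
b=np.clip(b*1.8,0,255).astype(np.uint8); cv2.imwrite('pics/crop.png',np.hstack([a,b]))
hm=np.clip(np.nan_to_num(Z)*1000*4,0,255).astype(np.uint8)
cv2.imwrite('pics/wb.png',np.hstack([cv2.resize(im[150:245,230:325],None,fx=4,fy=4,interpolation=2),cv2.cvtColor(cv2.resize(hm[150:245,230:325],None,fx=4,fy=4,interpolation=0),cv2.COLOR_GRAY2BGR)]))
```

```text
table z -0.0009889549572752606
pale [161 232  31  23 478] c 445 365 size 92 56 ang 75.3 z 33.0
brown [149 179  38  32 538] c 611 400 size 122 51 ang 54.5 z 29.0
small [369 174  17  15 180] c 652 -306 size 50 42 ang 72.6 z 18.7
wedge [357 221  50  38 501] c 446 -310 size 36 182 ang 35.8 z 28.5
blue [196 175  31  28 460] c 628 254 size 94 56 ang 51.1 z 32.4
bottle [347 136  22  26 398] c 742 -234 size 60 50 ang 65.2 z 111.2
wb [ 237  159   81   79 4238] c 600 33 size 233 229 ang 12.2 z 22.6
strips [ 238  159   65   56 1967] c 631 40 size 151 225 ang 13.4 z 26.7
```

View pics/crop.png

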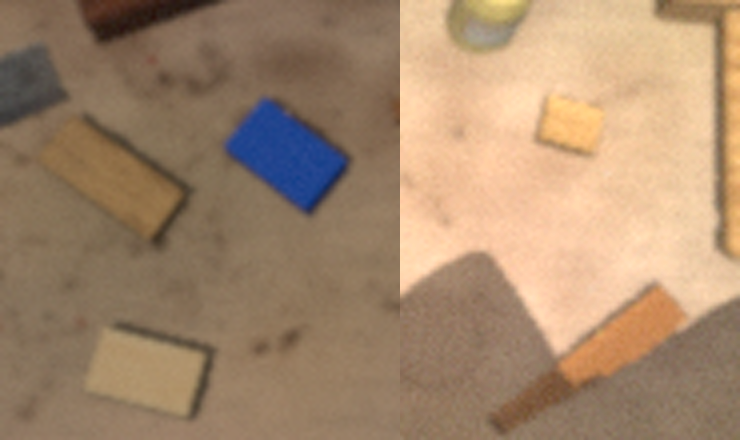

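View pics/wb.png

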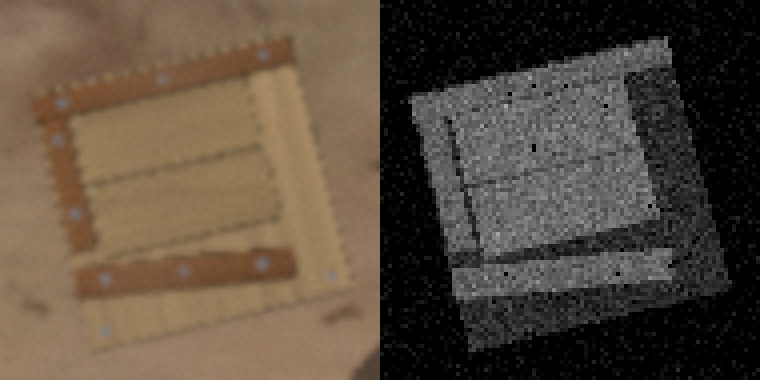

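In the crop, the pale piece at (150,370) measures 92×56×33 mm, so it is the block. The brown one is 122×51×29 (long offcut) and the blue one is a decoy. The brown tapered stick on the right is the wedge: nose at lower left (490,425), head at upper right (670,300). The board picture shows the fence at the top, stop at left, cleat at bottom and the mouth at right. Next I go above the wedge with the gripper turned to match it.

>>> {"op": "apply_moves", "data": {
  "targets": [
    {"dp": [0.27, 0.33, 0.1], "yaw": 111},
    {"dp": [0.27, 0.33, 0.1], "yaw": 111},
    {"dp": [0.27, 0.33, 0.1], "yaw": 111},
    {"dp": [0.27, 0.33, 0.1], "yaw": 111},
    {"dp": [0.27, 0.33, 0.1], "yaw": 111},
    {"dp": [0.27, 0.33, 0.1], "yaw": 111},
    {"dp": [0.27, 0.33, 0.1], "yaw": 111},
    {"dp": [0.27, 0.33, 0.1], "yaw": 111},
    {"dp": [0.27, 0.33, 0.1], "yaw": 111},
    {"dp": [0.27, 0.33, 0.1], "yaw": 111},
    {"dp": [0.27, 0.33, 0.1], "yaw": 111},
    {"dp": [0.27, 0.33, 0.1], "yaw": 111},
    {"dp": [0.27, 0.33, 0.1], "yaw": 111},
    {"dp": [0.27, 0.33, 0.1], "yaw": 111},
    {"dp": [0.27, 0.33, 0.1], "yaw": 111},
    {"dp": [0.27, 0.33, 0.1], "yaw": 111},
    {"dp": [0.27, 0.33, 0.1], "yaw": 111},
    {"dp": [0.27, 0.33, 0.1], "yaw": 111}
  ],
  "grip": -1,
  "squeeze": 40
}}

```text
time_s: 1.6
tcp_pos: [0.4419, -0.3226, 0.3483]
eef_rot: [180.0, 0.0, -54.4]
contact_force: [-0.3, 0.6, 0.1]
gripper_width: 0.0875
gripper_force: 0.0
```

```bash
cat >> h.py <<'E'
from scipy.spatial.transform import Rotation as Ro
def wrist(f=None):
    s,c=cap('wrist',f)
    T=np.eye(4); T[:3,:3]=Ro.from_euler('xyz',s['eef_rot'],degrees=True).as_matrix(); T[:3,3]=s['tcp_pos']
    M=T@c['T_tool_cam']; c['R']=M[:3,:3].T; c['t']=-c['R']@M[:3,3]
    return s,c
E
python3 - <<'E'
from h import *
s,c=wrist('w1.png'); np.savez('w1.npz',**c)
print(s['time_s'],s['tcp_pos'],s['eef_rot'],c['T_tool_cam'].round(3),c['fx'])
W=pts(c);Z=W[...,2]
print('bench',np.nanmedian(Z))
m=((Z>.018)&(Z<.05)).astype(np.uint8)
k,l,st,_=cv2.connectedComponentsWithStats(m)
for i in range(1,k):
    if st[i,4]>1500:
        P=W[l==i]; print(st[i],cv2.minAreaRect((P[:,:2]*1000).astype(np.float32)),np.nanmedian(P[:,2]))
E
```

```text
1.6 [ 0.4419412  -0.32258128  0.34828645] [ 1.79985939e+02  2.97822694e-02 -5.43666246e+01] [[ 0.    -0.961 -0.277  0.076]
 [ 1.     0.     0.001 -0.001]
 [-0.001 -0.277  0.961 -0.137]
 [ 0.     0.     0.     1.   ]] 372.3823530257581
bench 0.0011173537549324466
[  96   38   54   55 1526] ((653.6151733398438, -312.01214599609375), (50.09307861328125, 40.5456428527832), 74.09030151367188) 0.020305707259091907
[ 252   91   32  145 3572] ((445.6752624511719, -315.950439453125), (36.550086975097656, 179.14488220214844), 36.95912551879883) 0.030479627937863525
```

View pics/w1.png

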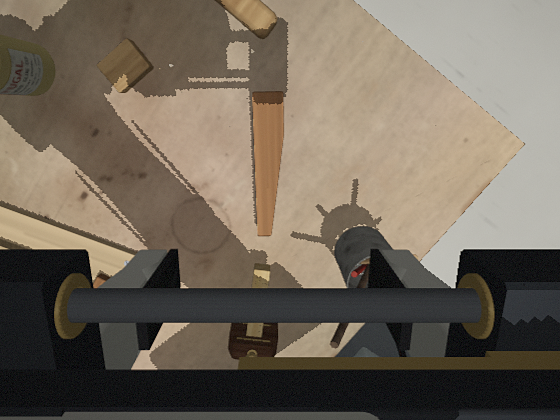

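The wrist view shows the wedge upright at (268,160): head at the top (268,95), nose at the bottom (265,235), straight side on the left, which faces the board. I'll fit its straight side.

```bash
cat >> h.py <<'E'
def wedgefit(c,P,yaw0):
    # P: Nx2 top points; returns yaw, origin, head grip point
    a=np.radians(yaw0)
    for _ in range(3):
        ex=np.array([np.cos(a),np.sin(a)]);ey=np.array([-ex[1],ex[0]])
        X,Y=P@ex,P@ey; lo,hi=np.percentile(Y,.3),np.percentile(Y,99.7)
        b=np.linspace(lo+.006,hi-.006,25); ys=[];xs=[];ws=[]
        for p,q in zip(b[:-1],b[1:]):
            k=(Y>=p)&(Y<q)
            if k.sum()>8: ys.append((p+q)/2);xs.append(np.percentile(X[k],98));ws.append(np.ptp(X[k]))
        m=np.polyfit(ys,xs,1); a-=np.arctan(m[0])
    x16=np.polyval(m,(lo+hi)/2); o=(x16-.016)*ex+(lo+hi)/2*ey
    return np.degrees(a),o,ex,ey,hi-lo,np.round(np.array(ws)*1000)
E
python3 - <<'E'
from h import *
c=dict(np.load('w1.npz')); W=pts(c);Z=W[...,2]
m=((Z>.022)&(Z<.05)).astype(np.uint8)
k,l,st,_=cv2.connectedComponentsWithStats(m)
i=l[160,268]; P=W[l==i][:,:2]
y,o,ex,ey,L,ws=wedgefit(c,P,37)
print(y,o,L,ws,'head',o-.0023*ex-.065*ey,'grip',o-.0023*ex-.058*ey)
E
```

```text
36.9325429276286 [ 0.4471116 -0.3152846] 0.17786841445168655 [35. 36. 36. 36. 36. 36. 36. 34. 34. 33. 32. 30. 30. 29. 27. 28. 25. 24.
 24. 23. 22. 21. 19. 20.] head [ 0.48432994 -0.36862393] grip [ 0.48012382 -0.36302853]
```

>>> {"op": "apply_moves", "data": {
  "targets": [
    {"dp": [0.12, 0.405, 0.09]},
    {"dp": [0.12, 0.405, 0.09]},
    {"dp": [0.12, 0.405, 0.09]},
    {"dp": [0.12, 0.405, 0.09]},
    {"dp": [0.12, 0.405, 0.09]},
    {"dp": [0.12, 0.405, 0.09]},
    {"dp": [0.12, 0.405, 0.09]},
    {"dp": [0.12, 0.405, 0.09]},
    {"dp": [0.12, 0.405, 0.09]},
    {"dp": [0.12, 0.405, 0.09]},
    {"dp": [0.12, 0.405, 0.09]},
    {"dp": [0.12, 0.405, 0.09]},
    {"dp": [0.12, 0.405, 0.09]},
    {"dp": [0.12, 0.405, 0.09]}
  ]
}}

```text
$.targets[0]: bad value
```

Run:
```python
from h import *
s,c=wrist('w2.png'); np.savez('w2.npz',**c)
print(s['time_s'],s['tcp_pos'])
W=pts(c);Z=W[...,2]
m=((Z>.006)&(Z<.06)).astype(np.uint8)
k,l,st,_=cv2.connectedComponentsWithStats(m)
for i in range(1,k):
    if st[i,4]>1500:
        P=W[l==i]; print(st[i],cv2.minAreaRect((P[:,:2]*1000).astype(np.float32)),np.nanmedian(P[:,2]))
```

```text
1.65 [ 0.44195179 -0.32260945  0.34831919]
[   6   36   49   60 1532] ((732.58935546875, -247.54684448242188), (27.090091705322266, 61.41672897338867), 21.623477935791016) 0.035732331392698435
[  97   38   56   55 1714] ((653.542724609375, -312.1143798828125), (50.45018005371094, 40.68743133544922), 74.01573181152344) 0.020076724283970667
[ 252   91   32  145 3560] ((445.68353271484375, -315.88897705078125), (36.54151153564453, 179.11485290527344), 36.92075729370117) 0.03046975106033893
[   0  204  136   84 3910] ((608.6629638671875, -55.97621536254883), (186.87506103515625, 62.043277740478516), 13.081320762634277) 0.012288990864798743
```

View pics/w2.png

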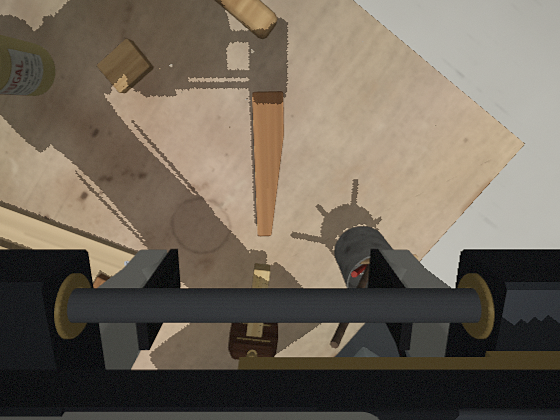

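The move was refused because "yaw" is required, so this picture shows the same view as before. I'll repeat it with yaw.

>>> {"op": "apply_moves", "data": {
  "targets": [
    {"dp": [0.12, 0.405, 0.09], "yaw": 0},
    {"dp": [0.12, 0.405, 0.09], "yaw": 0},
    {"dp": [0.12, 0.405, 0.09], "yaw": 0},
    {"dp": [0.12, 0.405, 0.09], "yaw": 0},
    {"dp": [0.12, 0.405, 0.09], "yaw": 0},
    {"dp": [0.12, 0.405, 0.09], "yaw": 0},
    {"dp": [0.12, 0.405, 0.09], "yaw": 0},
    {"dp": [0.12, 0.405, 0.09], "yaw": 0},
    {"dp": [0.12, 0.405, 0.09], "yaw": 0},
    {"dp": [0.12, 0.405, 0.09], "yaw": 0},
    {"dp": [0.12, 0.405, 0.09], "yaw": 0},
    {"dp": [0.12, 0.405, 0.09], "yaw": 0},
    {"dp": [0.12, 0.405, 0.09], "yaw": 0},
    {"dp": [0.12, 0.405, 0.09], "yaw": 0}
  ]
}}

```text
time_s: 2.87
tcp_pos: [0.5619, 0.082, 0.4383]
eef_rot: [180.0, 0.0, -54.3]
contact_force: [-0.8, -0.5, 0.5]
gripper_width: 0.0881
gripper_force: 0.0
```

Run:
```python
from h import *
s,c=wrist('w3.png'); np.savez('w3.npz',**c)
print(s['time_s'],s['tcp_pos'])
W=pts(c);Z=W[...,2]
m=((Z>.006)&(Z<.06)).astype(np.uint8)
k,l,st,_=cv2.connectedComponentsWithStats(m)
for i in range(1,k):
    if st[i,4]>1500:
        P=W[l==i]; print(st[i],cv2.minAreaRect((P[:,:2]*1000).astype(np.float32)),np.nanmedian(P[:,2]))
```

```text
2.8667 [0.56187493 0.08195483 0.43829221]
[  21    0   94  249 9717] ((829.717529296875, 231.9038848876953), (64.5010757446289, 380.55426025390625), 19.002086639404297) 0.050948467901299525
[  176     0   203   204 25056] ((601.1162719726562, 28.018630981445312), (228.3485107421875, 226.75418090820312), 13.29776382446289) 0.026163816860629876
[ 450   64   67  135 3085] ((331.30511474609375, -120.12225341796875), (65.04985046386719, 184.31143188476562), 15.623455047607422) 0.040827253209705865
[ 141  190   69   51 2330] ((629.7593383789062, 249.22894287109375), (90.87197875976562, 55.665523529052734), 51.545623779296875) 0.034329187514472254
```

View pics/w3.png

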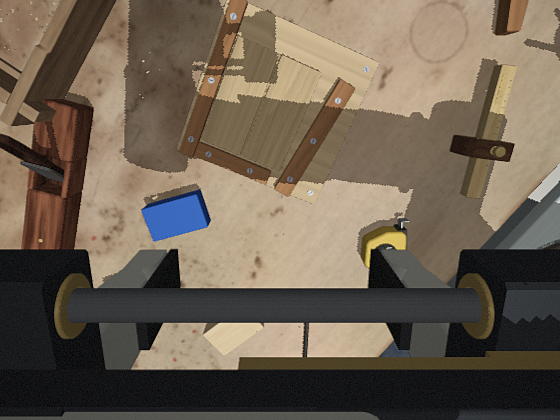

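The wrist view shows the whole wedge board at (285,100), with the fence along the left (210,80), the stop at (230,165), the cleat at (315,140) and the mouth toward (350,80). The bounding rectangle of 228×227 mm at 13.3° matches the board. I'll anchor the board's frame on the fence face, the cleat and the right edge.

Run:
```python
from h import *
c=dict(np.load('w3.npz')); W=pts(c);Z=W[...,2]; I=c['image'].astype(float)
m=((Z>.006)&(Z<.06)).astype(np.uint8)
k,l,st,_=cv2.connectedComponentsWithStats(m); i=l[100,285]; M=l==i
P=W[M]; ctr,sz,ang=cv2.minAreaRect((P[:,:2]*1000).astype(np.float32)); ctr=np.array(ctr)
a=np.radians(ang); ex=np.array([np.cos(a),np.sin(a)]);ey=np.array([-ex[1],ex[0]])
X=(P[:,:2]*1000-ctr)@ex; Y=(P[:,:2]*1000-ctr)@ey; z=P[:,2]*1000
hsv=cv2.cvtColor(c['image'],cv2.COLOR_RGB2HSV)[M]; br=(hsv[:,1]>125)&(z>21)
print('ext',np.percentile(X,[.2,99.8]),np.percentile(Y,[.2,99.8]), 'sat q',np.percentile(hsv[:,1],[10,50,70,80,90]))
# fence: brown with X>70
for y0 in range(-105,110,15):
    k=br&(X>50)&(abs(Y-y0)<7)
    q=br&(X<20)&(abs(Y-y0)<7)
    g=lambda v:np.percentile(v,[2,98]).round(1) if v.size>10 else None
    bd=(z>22)&~br&(abs(Y-y0)<5); 
    print(y0,'fence',g(X[k]),'cleat',g(X[q]),'boards',g(X[bd&(X>-60)&(X<95)]))
# stop
for x0 in range(-20,80,20):
    k=br&(Y>60)&(abs(X-x0)<7); b=(z>22)&~br&(abs(X-x0)<7)
    print('stop',x0,g(Y[k]),'boards Y',g(Y[b]))
bed=(z>8)&(z<16); print('bed z',np.median(z[bed]),'top',np.median(z[z>22]))
```

```text
ext [-113.29566535  113.24740674] [-112.49813748  112.01857683] sat q [ 72.  88.  93. 127. 135.]
-105 fence [ 85.2 105.2] cleat None boards None
-90 fence [ 85.  105.6] cleat None boards [90.7 94.6]
-75 fence [ 85.1 105.2] cleat [-86.5 -70.2] boards None
-60 fence [ 85.  104.9] cleat [-93.7 -68.6] boards [-39.7  79.6]
-45 fence [ 84.9 104.8] cleat [-91.6 -66.6] boards [-39.9  86.5]
-30 fence [ 85.1 105.3] cleat [-89.5 -64.5] boards [-39.7  79.1]
-15 fence [ 84.9 105.3] cleat [-86.9 -62.5] boards [-39.5  79.6]
0 fence [ 84.9 105.3] cleat [-85.2 -60.3] boards [-39.8  92.4]
15 fence [ 84.8 105. ] cleat [-83.  -57.9] boards [-39.7  88.6]
30 fence [ 85.  104.9] cleat [-80.9 -56. ] boards [-40.2  79.2]
45 fence [ 84.9 104.9] cleat [-78.9 -54. ] boards [-39.2  79.6]
60 fence [ 84.9 104.8] cleat [-76.7 -52. ] boards [-40.   79.5]
75 fence [ 85.  104.5] cleat [-74.6 -49.9] boards [-39.9  79.3]
90 fence [ 51.2 104.4] cleat [-71.6  18.3] boards [-59.5  94.8]
105 fence [ 51.7 104.2] cleat [-69.4  18.6] boards [-59.3  81.2]
stop -20 [ 87.4 107.7] boards Y [-64.9  80. ]
stop 0 [ 87.3 107.8] boards Y [-65.1  98.1]
stop 20 [ 87.4 107.8] boards Y [-64.9  79.7]
stop 40 [ 87.7 107.8] boards Y [-64.8  80. ]
stop 60 [ 87.5 108.3] boards Y [-64.6  97.2]
bed z 12.426012178052037 top 27.66928344518439
```

Board frame: the origin is at (0.599, 0.035) with yaw 13.3°. The fence face, stop face, right edge and cleat line all agree within 1 mm, and the near edge is about 5 mm from closed. Now I go over the wedge head and grip it.

>>> {"op": "apply_moves", "data": {
  "targets": [
    {"dp": [-0.082, -0.445, -0.339], "yaw": 1.2},
    {"dp": [-0.082, -0.445, -0.339], "yaw": 1.2},
    {"dp": [-0.082, -0.445, -0.339], "yaw": 1.2},
    {"dp": [-0.082, -0.445, -0.339], "yaw": 1.2},
    {"dp": [-0.082, -0.445, -0.339], "yaw": 1.2},
    {"dp": [-0.082, -0.445, -0.339], "yaw": 1.2},
    {"dp": [-0.082, -0.445, -0.339], "yaw": 1.2},
    {"dp": [-0.082, -0.445, -0.339], "yaw": 1.2},
    {"dp": [-0.082, -0.445, -0.339], "yaw": 1.2},
    {"dp": [-0.082, -0.445, -0.339], "yaw": 1.2},
    {"dp": [-0.082, -0.445, -0.339], "yaw": 1.2},
    {"dp": [-0.082, -0.445, -0.339], "yaw": 1.2},
    {"dp": [-0.082, -0.445, -0.339], "yaw": 1.2},
    {"dp": [-0.082, -0.445, -0.339], "yaw": 1.2},
    {"dp": [-0.082, -0.445, -0.339], "yaw": 1.2},
    {"dp": [-0.082, -0.445, -0.339], "yaw": 1.2}
  ]
}}

```text
time_s: 4.25
tcp_pos: [0.478, -0.3644, 0.0985]
eef_rot: [179.9, 0.1, -53.3]
contact_force: [0.5, 0.4, 0.3]
gripper_width: 0.0879
gripper_force: 0.0
```

>>> {"op": "apply_moves", "data": {
  "targets": [
    {"dp": [0, 0, -0.035], "yaw": 0},
    {"dp": [0, 0, -0.06], "yaw": 0},
    {"dp": [0, 0, -0.073], "yaw": 0},
    {"dp": [0, 0, -0.073], "yaw": 0},
    {"dp": [0, 0, -0.073], "yaw": 0}
  ]
}}

```text
time_s: 4.67
tcp_pos: [0.4803, -0.3625, 0.0274]
eef_rot: [180.0, -0.0, -53.0]
contact_force: [0.8, 0.4, 0.9]
gripper_width: 0.0876
gripper_force: 0.0
```

>>> {"op": "apply_moves", "data": {
  "targets": [
    {"dp": [0, 0, 0], "yaw": 0},
    {"dp": [0, 0, 0], "yaw": 0},
    {"dp": [0, 0, 0], "yaw": 0},
    {"dp": [0, 0, 0], "yaw": 0},
    {"dp": [0, 0, 0], "yaw": 0},
    {"dp": [0, 0, 0], "yaw": 0},
    {"dp": [0, 0, 0], "yaw": 0},
    {"dp": [0, 0, 0], "yaw": 0}
  ],
  "grip": 1,
  "squeeze": 40
}}

```text
time_s: 5.33
tcp_pos: [0.48, -0.3627, 0.0265]
eef_rot: [180.0, 0.0, -53.0]
contact_force: [-0.5, -0.1, -0.1]
gripper_width: 0.0397
gripper_force: 0.0
```

>>> {"op": "apply_moves", "data": {
  "targets": [
    {"dp": [0, 0, 0], "yaw": 0},
    {"dp": [0, 0, 0], "yaw": 0},
    {"dp": [0, 0, 0], "yaw": 0},
    {"dp": [0, 0, 0], "yaw": 0}
  ]
}}

```text
time_s: 5.67
tcp_pos: [0.48, -0.3627, 0.0265]
eef_rot: [180.0, 0.0, -53.0]
contact_force: [0.6, -0.0, 1.6]
gripper_width: 0.0367
gripper_force: 40.0
```

>>> {"op": "apply_moves", "data": {
  "targets": [
    {"dp": [0, 0, 0.03], "yaw": 0},
    {"dp": [0, 0, 0.06], "yaw": 0},
    {"dp": [0, 0, 0.06], "yaw": 0}
  ]
}}

```text
time_s: 5.92
tcp_pos: [0.483, -0.3642, 0.0919]
eef_rot: [-179.8, -0.4, -53.0]
contact_force: [1.6, -1.6, 0.2]
gripper_width: 0.0365
gripper_force: 40.0
```

>>> {"op": "apply_moves", "data": {
  "targets": [
    {"dp": [0.02, 0.028, 0], "yaw": -6},
    {"dp": [0.045, 0.06, 0], "yaw": -12},
    {"dp": [0.07, 0.095, 0], "yaw": -18},
    {"dp": [0.09, 0.12, 0], "yaw": -23.7},
    {"dp": [0.108, 0.145, 0], "yaw": -23.7},
    {"dp": [0.108, 0.145, 0], "yaw": -23.7},
    {"dp": [0.108, 0.145, 0], "yaw": -23.7},
    {"dp": [0.108, 0.145, 0], "yaw": -23.7}
  ]
}}

```text
time_s: 6.58
tcp_pos: [0.5877, -0.2174, 0.0861]
eef_rot: [180.0, 0.0, -76.7]
contact_force: [0.5, -0.4, -1.4]
gripper_width: 0.0364
gripper_force: 40.0
```

```bash
cat >> h.py <<'E'
def wb(P):
    a=np.radians(13.3); d=np.asarray(P)[...,:2]*1000-np.array([599.1,34.7])
    return np.stack([d@[np.cos(a),np.sin(a)],d@[-np.sin(a),np.cos(a)]],-1)
E
python3 - <<'E'
from h import *
s,c=cap('top','top2.png'); np.savez('top2.npz',**c); s2,d=wrist('w4.png'); np.savez('w4.npz',**d)
print(s2['time_s'],s2['tcp_pos'],wb(s2['tcp_pos']))
for n,q in (('top',c),('wrist',d)):
    W=pts(q); B=wb(W); Z=W[...,2]
    m=(Z>.075)&(Z<.105)&(B[...,1]>-185)&(B[...,1]<-60)&(abs(B[...,0]+50)<45)
    k,l,st,_=cv2.connectedComponentsWithStats(m.astype(np.uint8))
    if k<2: continue
    i=1+np.argmax(st[1:,4]); m=l==i; b=B[m]
    print(n,st[i],'z',np.median(Z[m]),'nose y',np.percentile(b[:,1],99.5),[(y,np.percentile(b[abs(b[:,0]*0+b[:,1]-y)<5,0],[2,98]).round(1)) for y in range(-180,-90,15) if (abs(b[:,1]-y)<5).sum()>10])
E
```

```text
6.6333 [ 0.58744306 -0.21794951  0.08621794] [ -69.46624151 -243.19148453]
top [325 194  13  11 118] z 0.08825423069667818 nose y -143.88224237162487 [(-180, array([-81.4, -50.6])), (-165, array([-80.1, -50.5])), (-150, array([-77.4, -50.3]))]
```

View pics/w4.png

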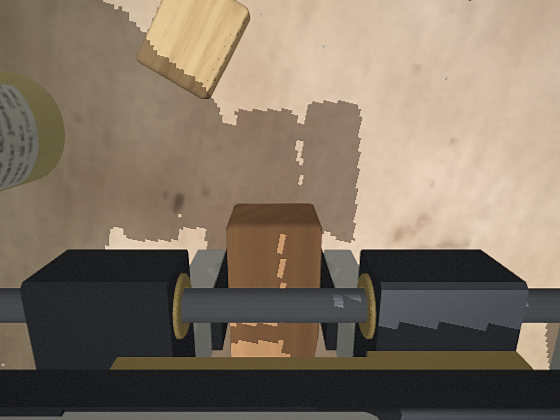

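The wrist view shows the head held square between the fingers at (275,280), with the bottle at left (30,130) and the small offcut at (195,45) both clear. The top-camera depth puts the straight side at x_b about −50.5 mm, against −51 expected. I'll lower it and slide it in.

>>> {"op": "apply_moves", "data": {
  "targets": [
    {"dp": [0, 0, -0.025], "yaw": 0},
    {"dp": [0, 0, -0.04], "yaw": 0},
    {"dp": [0, 0, -0.0465], "yaw": 0},
    {"dp": [0, 0, -0.0465], "yaw": 0},
    {"dp": [0, 0, -0.0465], "yaw": 0}
  ]
}}

```text
time_s: 7.1
tcp_pos: [0.5879, -0.2184, 0.0403]
eef_rot: [180.0, -0.0, -76.8]
contact_force: [-0.2, 0.2, -1.2]
gripper_width: 0.0362
gripper_force: 40.0
```

>>> {"op": "apply_moves", "data": {
  "targets": [
    {"dp": [-0.0008, 0.008, 0], "yaw": 0},
    {"dp": [-0.0016, 0.016, 0], "yaw": 0},
    {"dp": [-0.0024, 0.024, 0], "yaw": 0},
    {"dp": [-0.0032, 0.032, 0], "yaw": 0},
    {"dp": [-0.004, 0.04, 0], "yaw": 0},
    {"dp": [-0.005, 0.05, 0], "yaw": 0},
    {"dp": [-0.006, 0.06, 0], "yaw": 0},
    {"dp": [-0.006, 0.06, 0], "yaw": 0}
  ]
}}

```text
time_s: 7.77
tcp_pos: [0.5819, -0.1557, 0.0402]
eef_rot: [180.0, 0.0, -76.6]
contact_force: [-0.0, -0.3, -1.4]
gripper_width: 0.0362
gripper_force: 40.0
```

>>> {"op": "apply_moves", "data": {
  "targets": [
    {"dp": [-0.0012, 0.009, 0], "yaw": 0},
    {"dp": [-0.0025, 0.018, -0.001], "yaw": 0},
    {"dp": [-0.0038, 0.027, -0.0013], "yaw": 0},
    {"dp": [-0.005, 0.035, -0.0015], "yaw": 0},
    {"dp": [-0.005, 0.035, -0.0015], "yaw": 0},
    {"dp": [-0.005, 0.035, -0.0015], "yaw": 0}
  ]
}}

```text
time_s: 8.27
tcp_pos: [0.577, -0.122, 0.0386]
eef_rot: [180.0, 0.0, -76.7]
contact_force: [0.4, -1.1, -1.3]
gripper_width: 0.0362
gripper_force: 40.0
```

>>> {"op": "apply_moves", "data": {
  "targets": [
    {"dp": [-0.001, 0.006, 0], "yaw": 0},
    {"dp": [-0.0016, 0.012, 0], "yaw": 0},
    {"dp": [-0.0022, 0.018, 0], "yaw": 0},
    {"dp": [-0.003, 0.024, 0], "yaw": 0},
    {"dp": [-0.003, 0.024, 0], "yaw": 0},
    {"dp": [-0.003, 0.024, 0], "yaw": 0}
  ]
}}

```text
time_s: 8.77
tcp_pos: [0.5741, -0.0981, 0.0386]
eef_rot: [-180.0, 0.0, -76.7]
contact_force: [-0.4, -0.6, -1.2]
gripper_width: 0.0361
gripper_force: 40.0
```

>>> {"op": "apply_moves", "data": {
  "targets": [
    {"dp": [-0.0005, 0.005, 0], "yaw": 0},
    {"dp": [-0.0009, 0.01, 0], "yaw": 0},
    {"dp": [-0.0009, 0.01, 0], "yaw": 0},
    {"dp": [-0.0009, 0.01, 0], "yaw": 0}
  ]
}}

```text
time_s: 9.1
tcp_pos: [0.5724, -0.0884, 0.0385]
eef_rot: [179.9, 0.0, -76.7]
contact_force: [-3.9, 0.6, 2.9]
gripper_width: 0.0362
gripper_force: 40.0
```

>>> {"op": "apply_moves", "data": {
  "targets": [
    {"dp": [-0.0002, 0.002, 0], "yaw": 0},
    {"dp": [-0.0004, 0.004, 0], "yaw": 0},
    {"dp": [-0.0004, 0.004, 0], "yaw": 0},
    {"dp": [-0.0004, 0.004, 0], "yaw": 0}
  ]
}}

```text
time_s: 9.43
tcp_pos: [0.5717, -0.0854, 0.0385]
eef_rot: [179.9, -0.0, -76.7]
contact_force: [-3.7, -3.6, 2.9]
gripper_width: 0.0358
gripper_force: 40.0
```

>>> {"op": "apply_moves", "data": {
  "targets": [
    {"dp": [-0.0002, 0.002, 0], "yaw": 0},
    {"dp": [-0.0002, 0.002, 0], "yaw": 0},
    {"dp": [-0.0002, 0.002, 0], "yaw": 0}
  ]
}}

```text
time_s: 9.68
tcp_pos: [0.5713, -0.0839, 0.0385]
eef_rot: [179.9, -0.0, -76.8]
contact_force: [-5.4, -7.6, 4.1]
gripper_width: 0.0362
gripper_force: 40.0
```

>>> {"op": "apply_moves", "data": {
  "targets": [
    {"dp": [-0.0002, 0.002, 0], "yaw": 0},
    {"dp": [-0.0002, 0.002, 0], "yaw": 0},
    {"dp": [-0.0002, 0.002, 0], "yaw": 0}
  ]
}}

```text
time_s: 9.93
tcp_pos: [0.5712, -0.0833, 0.0386]
eef_rot: [179.8, -0.1, -76.8]
contact_force: [-3.1, -16.5, 1.8]
gripper_width: 0.0367
gripper_force: 40.0
```

>>> {"op": "apply_moves", "data": {
  "targets": [
    {"dp": [0, 0.001, 0], "yaw": 0},
    {"dp": [0, 0.001, 0], "yaw": 0},
    {"dp": [0, 0.001, 0], "yaw": 0}
  ]
}}

```text
time_s: 10.18
tcp_pos: [0.5711, -0.0832, 0.0386]
eef_rot: [179.8, -0.2, -76.8]
contact_force: [-3.4, -22.2, 0.7]
gripper_width: 0.0364
gripper_force: 40.0
```

>>> {"op": "apply_moves", "data": {
  "targets": [
    {"dp": [0, -0.001, 0], "yaw": 0},
    {"dp": [0, -0.001, 0], "yaw": 0},
    {"dp": [0, -0.001, 0], "yaw": 0},
    {"dp": [0, -0.001, 0], "yaw": 0},
    {"dp": [0, -0.001, 0], "yaw": 0},
    {"dp": [0, -0.001, 0], "yaw": 0}
  ],
  "grip": -0.2
}}

```text
time_s: 10.68
tcp_pos: [0.5727, -0.0802, 0.0387]
eef_rot: [-180.0, 0.0, -76.7]
contact_force: [0.4, 0.1, 0.5]
gripper_width: 0.0525
gripper_force: 0.0
```

The wedge is tight: 22 N of push no longer moved it, and the nose is within 1 mm of the expected place. I'll rise and check.

>>> {"op": "apply_moves", "data": {
  "targets": [
    {"dp": [0, 0, 0.03], "yaw": 0},
    {"dp": [0, 0, 0.07], "yaw": 0},
    {"dp": [0.01, 0.02, 0.1], "yaw": -4},
    {"dp": [0.044, 0.18, 0.4], "yaw": -28},
    {"dp": [0.044, 0.18, 0.4], "yaw": -28},
    {"dp": [0.044, 0.18, 0.4], "yaw": -28},
    {"dp": [0.044, 0.18, 0.4], "yaw": -28},
    {"dp": [0.044, 0.18, 0.4], "yaw": -28},
    {"dp": [0.044, 0.18, 0.4], "yaw": -28},
    {"dp": [0.044, 0.18, 0.4], "yaw": -28},
    {"dp": [0.044, 0.18, 0.4], "yaw": -28},
    {"dp": [0.044, 0.18, 0.4], "yaw": -28},
    {"dp": [0.044, 0.18, 0.4], "yaw": -28},
    {"dp": [0.044, 0.18, 0.4], "yaw": -28},
    {"dp": [0.044, 0.18, 0.4], "yaw": -28},
    {"dp": [0.044, 0.18, 0.4], "yaw": -28}
  ],
  "grip": -1
}}

```text
time_s: 12.02
tcp_pos: [0.6159, 0.0989, 0.4372]
eef_rot: [179.9, -0.1, -104.7]
contact_force: [0.5, 0.3, -0.7]
gripper_width: 0.0875
gripper_force: 0.0
```

Run:
```python
from h import *
s,c=wrist('w5.png'); np.savez('w5.npz',**c)
print(s['time_s'],s['tcp_pos'],s['eef_rot'][2])
W=pts(c);B=wb(W);Z=W[...,2]; z=Z*1000; hsv=cv2.cvtColor(c['image'],cv2.COLOR_RGB2HSV)
w=(z>36)&(z<50)&(abs(B[...,0]+50)<45)&(abs(B[...,1]+50)<120)
print('wedge y',np.percentile(B[w][:,1],[.5,99.5]),'z',np.median(z[w]))
for y in range(-120,40,20):
    k=w&(abs(B[...,1]-y)<6); 
    if k.sum()>10: print(y,np.percentile(B[k][:,0],[2,98]).round(1))
nb=(hsv[...,1]<118)&(z>23)&(z<33)
for y in (-50,-30,-10,10,30,50,65):
    k=nb&(abs(B[...,1]-y)<5)&(abs(B[...,0]-20)<75); print('boards',y,np.percentile(B[k][:,0],[1,99]).round(1))
f=(hsv[...,1]>125)&(z>21)&(B[...,0]>70)&(abs(B[...,1])<70);print('fence',np.percentile(B[f][:,0],[2,98]))
im=cv2.cvtColor(c['image'],cv2.COLOR_RGB2BGR); v,u=np.where(np.hypot(B[...,0]-10,B[...,1])<150)
cv2.imwrite('pics/w5c.png',cv2.resize(im[v.min():v.max(),u.min():u.max()],(780,int(780*np.ptp(v)/np.ptp(u)))[:2],interpolation=2)[:600]); print(u.min(),u.max(),v.min(),v.max())
```

```text
12.0167 [0.61593862 0.09892093 0.43720465] -104.74641329377518
wedge y [-127.05310188   38.30773929] z 42.491605656589655
-120 [-63.1 -35.1]
-100 [-70.1 -34.9]
-80 [-69.  -34.9]
-60 [-66.  -35.1]
-40 [-63.2 -35.2]
-20 [-60.7 -34.8]
0 [-57.7 -35. ]
20 [-55.2 -35. ]
boards -50 [-34.   83.5]
boards -30 [-33.5  83.6]
boards -10 [-33.8  92.4]
boards 10 [-33.3  83.7]
boards 30 [-34.   83.9]
boards 50 [-34.1  83.5]
boards 65 [-33.5  83.9]
fence [ 71.24001657 105.81894293]
0 559 0 419
```

View pics/w5c.png

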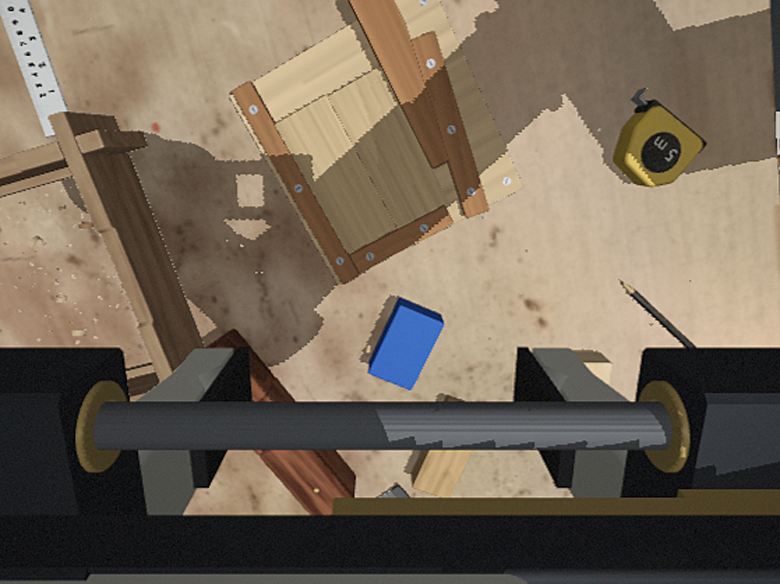

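The crop shows the wedge in the gap at (400,60–165), straight side on the near board, the joint line shut (370,170) and the far board against the fence (280,150). The numbers agree: straight side at x=−35, nose y≈39, boards from −35 to 84. Next, the block.

>>> {"op": "apply_moves", "data": {
  "targets": [
    {"dp": [-0.16, 0.3, -0.09], "yaw": 0},
    {"dp": [-0.16, 0.3, -0.09], "yaw": 0},
    {"dp": [-0.16, 0.3, -0.09], "yaw": 0},
    {"dp": [-0.16, 0.3, -0.09], "yaw": 0},
    {"dp": [-0.16, 0.3, -0.09], "yaw": 0},
    {"dp": [-0.16, 0.3, -0.09], "yaw": 0},
    {"dp": [-0.16, 0.3, -0.09], "yaw": 0},
    {"dp": [-0.16, 0.3, -0.09], "yaw": 0},
    {"dp": [-0.16, 0.3, -0.09], "yaw": 0},
    {"dp": [-0.16, 0.3, -0.09], "yaw": 0},
    {"dp": [-0.16, 0.3, -0.09], "yaw": 0}
  ]
}}

```text
time_s: 12.98
tcp_pos: [0.4557, 0.3996, 0.3474]
eef_rot: [180.0, -0.1, -104.6]
contact_force: [0.9, 0.4, 0.1]
gripper_width: 0.0877
gripper_force: 0.0
```

Run:
```python
from h import *
s,c=wrist('w6.png')
print(s['time_s'],s['tcp_pos'],s['eef_rot'][2])
W=pts(c);Z=W[...,2]
m=((Z>.022)&(Z<.06)).astype(np.uint8)
k,l,st,_=cv2.connectedComponentsWithStats(m)
for i in range(1,k):
    if st[i,4]>1000:
        P=W[l==i]; print(st[i],cv2.minAreaRect((P[:,:2]*1000).astype(np.float32)),np.nanmedian(P[:,2]),np.median(c['image'][l==i],0))
```

```text
12.9833 [0.45568576 0.39964023 0.34739892] -104.63095520388525
[  62   28   71   95 4253] ((629.694580078125, 249.79058837890625), (90.55014038085938, 55.673362731933594), 51.605430603027344) 0.034245804765505615 [ 47.  89. 169.]
[ 251   92   48   78 3541] ((446.7253723144531, 361.36163330078125), (90.19132232666016, 55.099422454833984), 74.59367370605469) 0.034510340009076726 [130. 114.  89.]
[ 369  132   88   73 3379] ((293.02618408203125, 447.427001953125), (54.987003326416016, 90.73103332519531), 46.91802215576172) 0.03459832030001598 [125.  73. 156.]
[ 123  141   65  100 3796] ((612.21240234375, 395.60546875), (120.14993286132812, 50.27741622924805), 54.35793685913086) 0.030305547717706424 [112.  92.  64.]
[   0  147   72  102 4068] ((780.4745483398438, 364.51910400390625), (57.86054992675781, 129.08412170410156), 20.01488494873047) 0.05225631232462767 [81. 47. 33.]
[ 279  219   91   69 1611] ((422.6098327636719, 533.447998046875), (97.16091918945312, 121.00599670410156), 76.0826416015625) 0.025744478358149886 [130. 109. 103.]
```

The block reads 90.2×55.1×34.5 mm, wood-coloured, at (0.4467, 0.3614). The blue and purple ones of the same size are avoided.

>>> {"op": "apply_moves", "data": {
  "targets": [
    {"dp": [-0.0096, -0.0376, -0.24], "yaw": -0.7},
    {"dp": [-0.0096, -0.0376, -0.24], "yaw": -0.7},
    {"dp": [-0.0096, -0.0376, -0.24], "yaw": -0.7},
    {"dp": [-0.0096, -0.0376, -0.24], "yaw": -0.7},
    {"dp": [-0.0096, -0.0376, -0.24], "yaw": -0.7},
    {"dp": [-0.0096, -0.0376, -0.24], "yaw": -0.7},
    {"dp": [-0.0096, -0.0376, -0.25], "yaw": -0.7},
    {"dp": [-0.0096, -0.0376, -0.28], "yaw": -0.7},
    {"dp": [-0.0096, -0.0376, -0.31], "yaw": -0.7},
    {"dp": [-0.0096, -0.0376, -0.322], "yaw": -0.7},
    {"dp": [-0.0096, -0.0376, -0.322], "yaw": -0.7},
    {"dp": [-0.0096, -0.0376, -0.322], "yaw": -0.7}
  ]
}}

```text
time_s: 14.03
tcp_pos: [0.4479, 0.3619, 0.0275]
eef_rot: [-180.0, 0.0, -105.5]
contact_force: [0.0, 0.1, 1.4]
gripper_width: 0.0876
gripper_force: 0.0
```

>>> {"op": "apply_moves", "data": {
  "targets": [
    {"dp": [0, 0, 0], "yaw": 0},
    {"dp": [0, 0, 0], "yaw": 0},
    {"dp": [0, 0, 0], "yaw": 0},
    {"dp": [0, 0, 0], "yaw": 0},
    {"dp": [0, 0, 0], "yaw": 0},
    {"dp": [0, 0, 0], "yaw": 0},
    {"dp": [0, 0, 0], "yaw": 0},
    {"dp": [0, 0, 0], "yaw": 0},
    {"dp": [0, 0, 0], "yaw": 0}
  ],
  "grip": 1,
  "squeeze": 25
}}

```text
time_s: 14.78
tcp_pos: [0.4468, 0.362, 0.0271]
eef_rot: [-180.0, 0.0, -105.4]
contact_force: [-2.7, -0.3, 6.4]
gripper_width: 0.055
gripper_force: 25.0
```

>>> {"op": "apply_moves", "data": {
  "targets": [
    {"dp": [0, 0, 0.04], "yaw": 0},
    {"dp": [0, 0, 0.08], "yaw": 0},
    {"dp": [0.1756, -0.316, 0.1], "yaw": -61.3},
    {"dp": [0.1756, -0.316, 0.1], "yaw": -61.3},
    {"dp": [0.1756, -0.316, 0.1], "yaw": -61.3},
    {"dp": [0.1756, -0.316, 0.1], "yaw": -61.3},
    {"dp": [0.1756, -0.316, 0.1], "yaw": -61.3},
    {"dp": [0.1756, -0.316, 0.1], "yaw": -61.3},
    {"dp": [0.1756, -0.316, 0.1], "yaw": -61.3},
    {"dp": [0.1756, -0.316, 0.1], "yaw": -61.3},
    {"dp": [0.1756, -0.316, 0.1], "yaw": -61.3},
    {"dp": [0.1756, -0.316, 0.1], "yaw": -61.3},
    {"dp": [0.1756, -0.316, 0.1], "yaw": -61.3},
    {"dp": [0.1756, -0.316, 0.1], "yaw": -61.3},
    {"dp": [0.1756, -0.316, 0.1], "yaw": -61.3}
  ]
}}

```text
time_s: 16.03
tcp_pos: [0.6218, 0.0464, 0.1263]
eef_rot: [180.0, -0.0, -166.6]
contact_force: [0.1, 0.5, -1.1]
gripper_width: 0.0549
gripper_force: 25.0
```

>>> {"op": "apply_moves", "data": {
  "targets": [
    {"dp": [0, 0, -0.03], "yaw": 0},
    {"dp": [0, 0, -0.055], "yaw": 0},
    {"dp": [0, 0, -0.066], "yaw": 0},
    {"dp": [0, 0, -0.071], "yaw": 0},
    {"dp": [0, 0, -0.071], "yaw": 0},
    {"dp": [0, 0, -0.071], "yaw": 0}
  ]
}}

```text
time_s: 16.53
tcp_pos: [0.6226, 0.0467, 0.0563]
eef_rot: [-180.0, 0.0, -166.6]
contact_force: [0.6, 0.8, 0.2]
gripper_width: 0.055
gripper_force: 25.0
```

Just above the boards; I'll seat the block gently, open a little and rise.

>>> {"op": "apply_moves", "data": {
  "targets": [
    {"dp": [0, -0.001, -0.001], "yaw": 0},
    {"dp": [0, -0.001, -0.0015], "yaw": 0},
    {"dp": [0, -0.001, -0.0015], "yaw": 0}
  ]
}}

```text
time_s: 16.78
tcp_pos: [0.6229, 0.0451, 0.0549]
eef_rot: [180.0, 0.1, -166.7]
contact_force: [-0.6, 2.3, 3.7]
gripper_width: 0.0549
gripper_force: 25.0
```

>>> {"op": "apply_moves", "data": {
  "targets": [
    {"dp": [0, 0, 0], "yaw": 0},
    {"dp": [0, 0, 0], "yaw": 0},
    {"dp": [0, 0, 0], "yaw": 0},
    {"dp": [0, 0, 0], "yaw": 0},
    {"dp": [0, 0, 0], "yaw": 0},
    {"dp": [0, 0, 0], "yaw": 0}
  ],
  "grip": -0.6
}}

```text
time_s: 17.28
tcp_pos: [0.6223, 0.0446, 0.054]
eef_rot: [-180.0, -0.0, -166.7]
contact_force: [0.5, 0.1, -0.3]
gripper_width: 0.0699
gripper_force: 0.0
```

>>> {"op": "apply_moves", "data": {
  "targets": [
    {"dp": [0, 0, 0.03], "yaw": 0},
    {"dp": [0, 0, 0.07], "yaw": 0},
    {"dp": [0.0, 0, 0.11], "yaw": 0},
    {"dp": [0.05, 0.02, 0.15], "yaw": 0},
    {"dp": [0.05, 0.02, 0.19], "yaw": 0},
    {"dp": [0.05, 0.02, 0.22], "yaw": 0},
    {"dp": [0.05, 0.02, 0.22], "yaw": 0},
    {"dp": [0.05, 0.02, 0.22], "yaw": 0}
  ]
}}

```text
time_s: 17.95
tcp_pos: [0.6742, 0.0652, 0.2779]
eef_rot: [180.0, 0.4, -166.7]
contact_force: [0.3, -0.6, -0.9]
gripper_width: 0.07
gripper_force: 0.0
```

Run:
```python
from h import *
s,c=wrist('w7.png')
print(s['time_s'],s['tcp_pos'],s['eef_rot'][2])
W=pts(c);Z=W[...,2];B=wb(W)
m=((Z>.052)&(Z<.075)&(np.hypot(B[...,0]-25,B[...,1]-5)<80)).astype(np.uint8)
k,l,st,_=cv2.connectedComponentsWithStats(m)
for i in range(1,k):
    if st[i,4]>500:
        P=W[l==i]; b=B[l==i]; print(st[i],cv2.minAreaRect(b.astype(np.float32)),np.nanmedian(P[:,2]),np.nanmin(P[:,2]))
w=(Z>.036)&(Z<.05)&(abs(B[...,0]+50)<45)&(abs(B[...,1]+50)<120); print('wedge',np.percentile(B[w],[.5,99.5],axis=0))
```

```text
17.95 [0.67415436 0.06517929 0.2779402 ] -166.71339951896303
[ 235   69   61  100 5929] ((25.982341766357422, 3.9253387451171875), (89.32455444335938, 55.13414764404297), 0.028450552374124527) 0.062490440117637075 0.05959841849320892
wedge [[ -70.60240917 -138.47315645]
 [ -34.87929221   38.68508665]]
```

View pics/w7.png

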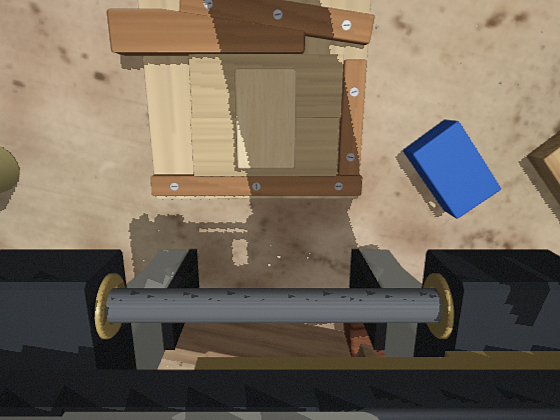

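The picture shows the block lying across the joint at (265,118), with the wedge in place at the top (210,30). The block's centre measures (26, 4) in the board frame and its top is 62 mm up. I'll shut the fingers and come over its middle.

>>> {"op": "apply_moves", "data": {
  "targets": [
    {"dp": [-0.0493, -0.02, -0.04], "yaw": 0},
    {"dp": [-0.0493, -0.02, -0.06], "yaw": 0},
    {"dp": [-0.0493, -0.02, -0.09], "yaw": 0},
    {"dp": [-0.0493, -0.02, -0.12], "yaw": 0},
    {"dp": [-0.0493, -0.02, -0.12], "yaw": 0},
    {"dp": [-0.0493, -0.02, -0.12], "yaw": 0},
    {"dp": [-0.0493, -0.02, -0.12], "yaw": 0},
    {"dp": [-0.0493, -0.02, -0.12], "yaw": 0},
    {"dp": [-0.0493, -0.02, -0.12], "yaw": 0},
    {"dp": [-0.0493, -0.02, -0.12], "yaw": 0},
    {"dp": [-0.0493, -0.02, -0.12], "yaw": 0},
    {"dp": [-0.0493, -0.02, -0.12], "yaw": 0},
    {"dp": [-0.0493, -0.02, -0.12], "yaw": 0},
    {"dp": [-0.0493, -0.02, -0.15], "yaw": 0},
    {"dp": [-0.0493, -0.02, -0.17], "yaw": 0},
    {"dp": [-0.0493, -0.02, -0.184], "yaw": 0},
    {"dp": [-0.0493, -0.02, -0.184], "yaw": 0},
    {"dp": [-0.0493, -0.02, -0.184], "yaw": 0}
  ],
  "grip": 1,
  "squeeze": 10
}}

```text
time_s: 19.5
tcp_pos: [0.6228, 0.0445, 0.0897]
eef_rot: [-180.0, -0.1, -166.7]
contact_force: [0.4, -0.2, 0.8]
gripper_width: 0.0004
gripper_force: 0.0
```

>>> {"op": "apply_moves", "data": {
  "targets": [
    {"dp": [0, 0, -0.002], "yaw": 0},
    {"dp": [0, 0, -0.004], "yaw": 0},
    {"dp": [0, 0, -0.006], "yaw": 0},
    {"dp": [0, 0, -0.007], "yaw": 0},
    {"dp": [0, 0, -0.007], "yaw": 0},
    {"dp": [0, 0, -0.007], "yaw": 0}
  ]
}}

```text
time_s: 20.0
tcp_pos: [0.6236, 0.0449, 0.0846]
eef_rot: [-180.0, 0.1, -166.7]
contact_force: [-2.3, 0.6, 7.1]
gripper_width: 0.0008
gripper_force: 3.3
```

>>> {"op": "apply_moves", "data": {
  "targets": [
    {"dp": [0, 0, -0.0005], "yaw": 0},
    {"dp": [0, 0, -0.001], "yaw": 0},
    {"dp": [0, 0, -0.001], "yaw": 0},
    {"dp": [0, 0, -0.001], "yaw": 0},
    {"dp": [0, 0, -0.001], "yaw": 0},
    {"dp": [0, 0, -0.001], "yaw": 0}
  ]
}}

```text
time_s: 20.5
tcp_pos: [0.6237, 0.0449, 0.0845]
eef_rot: [-180.0, 0.1, -166.7]
contact_force: [-5.4, 1.3, 14.4]
gripper_width: 0.0003
gripper_force: 6.9
```

>>> {"op": "apply_moves", "data": {
  "targets": [
    {"dp": [-0.0006, 0.0001, 0], "yaw": 0},
    {"dp": [-0.0006, 0.0001, 0], "yaw": 0},
    {"dp": [-0.0006, 0.0001, 0], "yaw": 0},
    {"dp": [-0.0006, 0.0001, 0], "yaw": 0},
    {"dp": [-0.0006, 0.0001, 0], "yaw": 0},
    {"dp": [-0.0006, 0.0001, 0], "yaw": 0}
  ]
}}

```text
time_s: 21.0
tcp_pos: [0.6236, 0.0449, 0.0845]
eef_rot: [-180.0, 0.2, -166.7]
contact_force: [-2.8, -0.6, 12.2]
gripper_width: 0.0003
gripper_force: 6.0
```

Run:
```python
from h import *
print(get_state()['contact_force']); print(r.close_job())
```

```text
[-2.81398739 -0.64221596 12.20202515]
the job is handed in; nothing more can be done
None
```

The job is handed in at about 21 s: the wedge is home and tight with the joint closed and the far board at the fence, and the 90 mm block lies across the joint with the fingertips still pressing on its middle at about 12 N.

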